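# Size an unmarked roller spindle on the bore gauge

### The arm

A 6-joint arm with a two-finger parallel gripper is mounted at the origin on a cart in front of the work surface, level with it; the furniture and walls round the work are solid. World frame = base frame: x ahead of the robot, y to its left, z up, the work surface at z = 0. Lengths are in m, angles in degrees, forces in N, time in s.
With the tool pointing down it reaches from about 0.25 to 0.725 m from the base axis. Payload 9.7 kg.
Tool frame: the origin (TCP) lies midway between the tips of the shut fingers; the grasp point (between the pads) lies 19 mm behind it; z points along the fingers, y is the line along which they close (so a half turn about z gives the same grasp; the last joint's range is limited). The gripper opens to 85 mm and grips with 20 to 120 N. Pads are 22 mm wide; open, the fingers measure 114 mm over their backs; the gripper's body (76 mm by 85 mm) begins 54 mm behind the grasp point. The pads swing forward as they close: fully open they stand 13 mm farther back than shut.
Start: joints at [70.818, 4.979, 10.078, 95.1, 0, 90], TCP at [0.181, 0.519, 0.231] pointing down, gripper open.
Joint ranges: [-179.16, 179.16], [-48.56, 103.87], [-65.8, 70.77], [-126.05, 130.52], [-82.76, 87.17], [-180, 180]. Speed limits (degrees/s): [127.2, 127.2, 147.25, 180, 180, 180].

### API

Orientations are given as [roll, pitch, yaw] about the fixed x, y, z axes, in that order (R = Rz(yaw) Ry(pitch) Rx(roll)).
In Python, from workcell import * gives the robot as it stands.
- The arm moves only by the tool servo_tool, never from a script. Its argument "moves" is a list of rows, each a list of 4 numbers: the shift along the world's x, y, z in cm, then the turn about the world's z in rad. A call has 1 to 20 rows; each row is the pose to reach, as a shift and turn from the pose commanded when the call began; what a row does not reach only later rows make up. A row lasts 1/12 s, in which the tool goes at most 41.7 mm and 7.16 degrees, less where a joint would pass 70% of its speed; a pose out of reach is approached as far as the arm can. A call with a gripper value outside its range is refused whole. "claw" is the closure, from 0 (fully open) to 1 (shut), set as the call begins (left out, the last holds). The fingers move at their own pace and stop on an object; "force" is the grip in N (left out, the last holds). Time passes only in rows, so rows that repeat a pose let the fingers close. It gives the time, the measured TCP pose, the force, the opening and the grip force at its end, in the units of the state.
- get_obs(): the state, without advancing time (a new reading comes with each control period).
- camera(name): name is "side" or "top"; returns the picture (400x640x3 uint8, red, green, blue); there is no depth.
- get_calibration(name): a dict with "fx", "fy", "cx", "cy" (pixels), "rvec" (rotation vector, rad) and "tvec" (3), from world to camera coordinates, as OpenCV has them. Camera axes: x right, y down, z forward; pixel columns grow to the right and rows downward; lengths in m; the calibration is good to about 2 mm. A picture is of the moment at which its call begins. get_calibration takes no time and is no camera call.
- job_done(): hands the job in; it is judged then, once.
The state is a dict: "time": time; "q": joint angles; "qd": joint speeds; "joint_efforts": joint torques, N m; "ee_pos": TCP position; "tcp_rot": TCP orientation; "wrist_force": force on the tool from outside, world axes, zero at the start; "torque": the same for the moment, N m; "opening": finger opening in m; "grasp_force": force on a finger pad.
Only numpy, scipy, OpenCV 4.12 (cv2) and the standard library are available. Lean on these libraries where they do the work, as an engineer would, in place of code of your own. Each camera call takes 0.05 s, during which the arm holds its last target. There are 200 camera calls.

### The job

Take the roller spindle that stands by itself in the single-hole wooden stand and size it on the steel bore gauge: start by putting it into the largest bore and step down, gently and without ever forcing it, until you know the tightest bore it passes through. Lower it into that bore all the way down on its collar, without dropping it, and leave it standing there; leave the spindles in the three-hole stand and the other things on the table as they are.

Things in the scene. Friction and masses are not known exactly. Their poses are not given: they have to be found in the camera images.
- spindle_a: Loose steel spindle, one of four: knurled head 24 mm across, 31 mm tall, on a collar 34 mm across, 4 mm thick; below it a plain shank 65 mm long, 1.5 mm foot chamfer. Origin on the axis at the collar's underside, z up (foot at -65 mm). Shanks: 19, 16, 13, 10 mm, one each; which is which is unknown. 0.1-0.2 kg. Any one starts in the single stand, the rest in the row stand.
- spindle_b: Loose steel spindle, one of four: knurled head 24 mm across, 31 mm tall, on a collar 34 mm across, 4 mm thick; below it a plain shank 65 mm long, 1.5 mm foot chamfer. Origin on the axis at the collar's underside, z up (foot at -65 mm). Shanks: 19, 16, 13, 10 mm, one each; which is which is unknown. 0.1-0.2 kg. Any one starts in the single stand, the rest in the row stand.
- spindle_c: Loose steel spindle, one of four: knurled head 24 mm across, 31 mm tall, on a collar 34 mm across, 4 mm thick; below it a plain shank 65 mm long, 1.5 mm foot chamfer. Origin on the axis at the collar's underside, z up (foot at -65 mm). Shanks: 19, 16, 13, 10 mm, one each; which is which is unknown. 0.1-0.2 kg. Any one starts in the single stand, the rest in the row stand.
- spindle_d: Loose steel spindle, one of four: knurled head 24 mm across, 31 mm tall, on a collar 34 mm across, 4 mm thick; below it a plain shank 65 mm long, 1.5 mm foot chamfer. Origin on the axis at the collar's underside, z up (foot at -65 mm). Shanks: 19, 16, 13, 10 mm, one each; which is which is unknown. 0.1-0.2 kg. Any one starts in the single stand, the rest in the row stand.
- gauge: Steel gauge fixed to the table: plate 54 x 176 x 12 mm on two end feet, its top 80 mm above the table, open below. Origin on the table under its middle, z up. Four through bores in a row along y, 38 mm apart, smaller toward -y: 20, 17, 14, 11 mm (a size + 1 mm), mouths chamfered 1 mm. A spindle too big stops with its foot under 3 mm below the plate top; one that fits goes down to its collar.
- bore1 (a point): Centre of the mouth of the largest bore (20 mm, marked with one punched dot), at the plate's top surface, 57 mm from the gauge's middle toward its +y.
- bore2 (a point): Centre of the mouth of the second bore (17 mm, two dots), at the plate's top surface, 19 mm toward +y.
- bore3 (a point): Centre of the mouth of the third bore (14 mm, three dots), at the plate's top surface, 19 mm toward -y.
- bore4 (a point): Centre of the mouth of the smallest bore (11 mm, four dots), at the plate's top surface, 57 mm toward -y.
- single_stand: Wooden block 56 x 56 x 75 mm, fixed, with one 26 mm hole through it from the top; the spindle to be sized hangs in it on its collar. Origin at the centre of its underside.
- single_seat (a point): Centre of the hole's mouth at the top of the single stand, 75 mm above the table.
- row_stand: Darker wooden block 56 x 152 x 75 mm, fixed, with three 26 mm holes 48 mm apart along its y; the other three spindles hang in it. Origin at the centre of its underside.
- quoin_key: Small T-shaped steel key lying on the table, 70 x 105 x 10 mm, loose bystander. Origin at the centre of its underside.
- reglet: Small wooden spacing block lying near the table's front edge, 30 x 100 x 17 mm, loose bystander. Origin at the centre of its underside.
Not all that is in view belongs to the job. What is shaped like the spindle_b but yellow is not meant. Leave any pink look-alike of the spindle_d alone.

How it is judged (in metres and radians):
On the way, in this order (a step that is already met when the one before it is completed fails the run):
1. the spindle is lifted clear of the single stand ((height (world z) of spindle_a above 0.142 m or height (world z) of spindle_b above 0.142 m or height (world z) of spindle_c above 0.142 m or height (world z) of spindle_d above 0.142 m)), for 0.1 s.
2. its foot is put at least 5 mm into the largest bore (((horizontal distance between spindle_a and bore1 below 0.007 m and z of spindle_a in the frame of gauge below 0.14 m) or (horizontal distance between spindle_b and bore1 below 0.007 m and z of spindle_b in the frame of gauge below 0.14 m) or (horizontal distance between spindle_c and bore1 below 0.007 m and z of spindle_c in the frame of gauge below 0.14 m) or (horizontal distance between spindle_d and bore1 below 0.007 m and z of spindle_d in the frame of gauge below 0.14 m))), for 0.1 s.
At the end, for the whole second after the job is handed in: The spindle from the single stand stands, at rest and within 3 degrees of upright, in the bore 1 mm wider than its shank (axis within 1.5 mm of the bore's centre, shank within 1.5 mm of its wall), collar within 3 mm of the plate top; the other three are within 10 mm of where they stood (((z of spindle_a in the frame of gauge between 0.077 and 0.083 m and angle between spindle_a's own z axis and vertical below 0.06 rad and linear speed of spindle_a below 0.02 m/s and ((horizontal distance between spindle_a and bore1 below 0.0015 m and horizontal distance between each of spindle_a_side1, spindle_a_side2 and bore1 above 0.0073 m) or (horizontal distance between spindle_a and bore2 below 0.0015 m and horizontal distance between each of spindle_a_side1, spindle_a_side2 and bore2 above 0.0058 m) or (horizontal distance between spindle_a and bore3 below 0.0015 m and horizontal distance between each of spindle_a_side1, spindle_a_side2 and bore3 above 0.0043 m) or (horizontal distance between spindle_a and bore4 below 0.0015 m and horizontal distance between each of spindle_a_side1, spindle_a_side2 and bore4 above 0.0028 m)) and distance of each of spindle_b, spindle_c, spindle_d from where it was at the start of the episode below 0.01 m) or (z of spindle_b in the frame of gauge between 0.077 and 0.083 m and angle between spindle_b's own z axis and vertical below 0.06 rad and linear speed of spindle_b below 0.02 m/s and ((horizontal distance between spindle_b and bore1 below 0.0015 m and horizontal distance between each of spindle_b_side1, spindle_b_side2 and bore1 above 0.0073 m) or (horizontal distance between spindle_b and bore2 below 0.0015 m and horizontal distance between each of spindle_b_side1, spindle_b_side2 and bore2 above 0.0058 m) or (horizontal distance between spindle_b and bore3 below 0.0015 m and horizontal distance between each of spindle_b_side1, spindle_b_side2 and bore3 above 0.0043 m) or (horizontal distance between spindle_b and bore4 below 0.0015 m and horizontal distance between each of spindle_b_side1, spindle_b_side2 and bore4 above 0.0028 m)) and distance of each of spindle_a, spindle_c, spindle_d from where it was at the start of the episode below 0.01 m) or (z of spindle_c in the frame of gauge between 0.077 and 0.083 m and angle between spindle_c's own z axis and vertical below 0.06 rad and linear speed of spindle_c below 0.02 m/s and ((horizontal distance between spindle_c and bore1 below 0.0015 m and horizontal distance between each of spindle_c_side1, spindle_c_side2 and bore1 above 0.0073 m) or (horizontal distance between spindle_c and bore2 below 0.0015 m and horizontal distance between each of spindle_c_side1, spindle_c_side2 and bore2 above 0.0058 m) or (horizontal distance between spindle_c and bore3 below 0.0015 m and horizontal distance between each of spindle_c_side1, spindle_c_side2 and bore3 above 0.0043 m) or (horizontal distance between spindle_c and bore4 below 0.0015 m and horizontal distance between each of spindle_c_side1, spindle_c_side2 and bore4 above 0.0028 m)) and distance of each of spindle_a, spindle_b, spindle_d from where it was at the start of the episode below 0.01 m) or (z of spindle_d in the frame of gauge between 0.077 and 0.083 m and angle between spindle_d's own z axis and vertical below 0.06 rad and linear speed of spindle_d below 0.02 m/s and ((horizontal distance between spindle_d and bore1 below 0.0015 m and horizontal distance between each of spindle_d_side1, spindle_d_side2 and bore1 above 0.0073 m) or (horizontal distance between spindle_d and bore2 below 0.0015 m and horizontal distance between each of spindle_d_side1, spindle_d_side2 and bore2 above 0.0058 m) or (horizontal distance between spindle_d and bore3 below 0.0015 m and horizontal distance between each of spindle_d_side1, spindle_d_side2 and bore3 above 0.0043 m) or (horizontal distance between spindle_d and bore4 below 0.0015 m and horizontal distance between each of spindle_d_side1, spindle_d_side2 and bore4 above 0.0028 m)) and distance of each of spindle_a, spindle_b, spindle_c from where it was at the start of the episode below 0.01 m)) and horizontal distance between each of spindle_a, spindle_b, spindle_c, spindle_d and single_seat above 0.06 m); the robot touches nothing.
It fails at once if a spindle that is not yet down on its collar is forced against the gauge with more than 30 N ((contact force between spindle_a and gauge above 30 N and z of spindle_a in the frame of gauge above 0.085 m) or (contact force between spindle_b and gauge above 30 N and z of spindle_b in the frame of gauge above 0.085 m) or (contact force between spindle_c and gauge above 30 N and z of spindle_c in the frame of gauge above 0.085 m) or (contact force between spindle_d and gauge above 30 N and z of spindle_d in the frame of gauge above 0.085 m)).
It fails at once if the spindle is dropped into a bore (faster than 0.5 m/s with its foot in the plate) ((linear speed of spindle_a above 0.5 m/s and horizontal distance between spindle_a and gauge below 0.08 m and z of spindle_a in the frame of gauge below 0.142 m) or (linear speed of spindle_b above 0.5 m/s and horizontal distance between spindle_b and gauge below 0.08 m and z of spindle_b in the frame of gauge below 0.142 m) or (linear speed of spindle_c above 0.5 m/s and horizontal distance between spindle_c and gauge below 0.08 m and z of spindle_c in the frame of gauge below 0.142 m) or (linear speed of spindle_d above 0.5 m/s and horizontal distance between spindle_d and gauge below 0.08 m and z of spindle_d in the frame of gauge below 0.142 m)).
It fails at once if the hand or arm presses on the gauge with more than 30 N (contact force between any of the fingers, the arm and gauge above 30 N).
It fails at once if the quoin key or the small wooden block is moved by more than 20 mm (distance of any of quoin_key, reglet from where it was at the start of the episode above 0.02 m).
It also fails if it takes over 58 s, if anything falls off the work surface, if the arm or the gripper's body presses on something with over 40 N, if the wrist force passes 120 N, or if a joint passes its speed limit or range.

## Working session

There is one attempt and no reset: what is moved stays moved. The work goes in short steps, Python scripts to look and compute and a tool call to move; the robot and the scene stay as the last step left them, time stands still between calls to the robot, and variables do not carry over. Pictures are saved under pics/ and viewed, at most 10 in all, crops included, and the job is handed in when it is done.

Besides the shell and the picture viewer there is one more tool, called after "Request:" as name([rows], argument=value, ...), one row to a line, values as JSON. servo_tool: Moves the arm, as the interface text tells. Its arguments: {"type":"object","properties":{"moves":{"type":"array","items":{"type":"array","items":{"type":"number"}}},"claw":{"type":"number"},"force":{"type":"number"}},"required":["moves"]}

```bash
mkdir -p pics; cat > h.py <<'E'
from workcell import *
import numpy as np, cv2
def cal(n):
    c=get_calibration(n);K=np.array([[c['fx'],0,c['cx']],[0,c['fy'],c['cy']],[0,0,1]]);R=cv2.Rodrigues(np.array(c['rvec'],float))[0];return K,R,np.array(c['tvec'],float).ravel()
def ray(n,u,v):
    K,R,t=cal(n);return -R.T@t,R.T@np.linalg.inv(K)@np.array([u,v,1.])
def onz(n,u,v,z):
    o,d=ray(n,u,v);return o+d*(z-o[2])/d[2]
def proj(n,p):
    K,R,t=cal(n);q=K@(R@np.array(p,float)+t);return q[:2]/q[2]
E
python3 - <<'E'
from h import *
for n in("top","side"):
    im=camera(n)[:,:,::-1];cv2.imwrite(f"pics/{n}0.png",im)
    o,d=ray(n,320,200);print(n,o,d,cal(n)[0][0,0])
print(get_obs())
E
```

```text
top [0.38902339 0.05880069 1.00504341] [ 0.20391827  0.0123942  -0.97893655] 418.8356662762319
side [0.14924487 0.9146152  0.55368823] [ 0.39835042 -0.79606687 -0.45565216] 452.3044019224495
{'time': 0.1, 'q': array([7.08193961e+01, 5.00658480e+00, 1.00364590e+01, 9.50988070e+01,
       1.93731695e-03, 9.00008446e+01]), 'qd': array([ 0.01792882,  0.00265978,  0.03937706, -0.04224414,  0.02639587,
        0.02171365]), 'joint_efforts': array([-6.51943174e-05, -5.21557045e+01,  4.65655410e+01,  1.60278630e-02,
        2.61595417e-06, -2.92648082e-06]), 'ee_pos': array([0.18062036, 0.51926625, 0.23064434]), 'tcp_rot': array([-1.79931067e+02, -1.93629941e-03,  1.60818549e+02]), 'wrist_force': array([ 0.17283184,  0.11294245, -0.47120446]), 'torque': array([-0.07462013,  0.04848517,  0.00481276]), 'grasp_force': 0.0, 'opening': 0.08572975758700611}
```

View pics/top0.png

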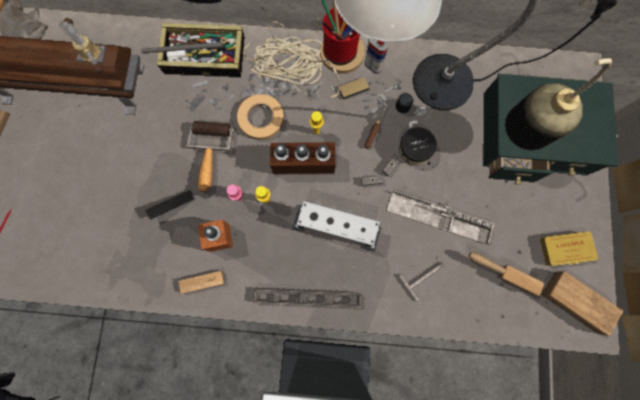

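View pics/side0.png

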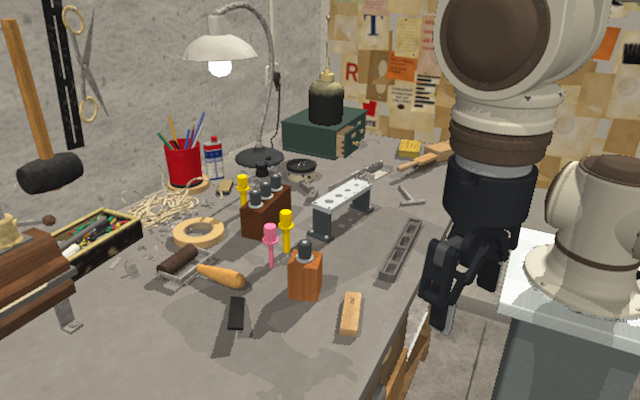

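Top view: the single stand is the orange block at (213,235) with a grey steel spindle at (211,231). The row stand is at (302,157) with three grey heads, and the gauge at (338,224) has four bores. Candidates for the spindle are the grey one at (211,231), pink at (234,192), yellow at (263,194), yellow at (317,120) and the three row spindles. Only the grey one in the lone orange block is steel and in the single-hole stand. I'll confirm that in a crop and measure.

```bash
cat > m.py <<'E'
from h import *
im=np.mean([camera("top").astype(float) for _ in range(4)],0).astype(np.uint8)[:,:,::-1].copy()
si=camera("side")[:,:,::-1]
cv2.imwrite("pics/crop1.png",np.vstack([cv2.resize(im[175:275,185:385],None,fx=4,fy=4,interpolation=2)[:,:800][:400],cv2.resize(si[200:300,230:390],(320,200),interpolation=2) if 0 else np.hstack([cv2.resize(si[170:240,300:390],(257,200),interpolation=2),cv2.resize(si[200:300,255:355],(200,200),interpolation=2),np.zeros((200,343,3),np.uint8)])]))
g=cv2.cvtColor(im,cv2.COLOR_BGR2GRAY)
# plate: bright
m=(g>150).astype(np.uint8);m[:190]=0;m[260:]=0;m[:,:285]=0;m[:,395:]=0
c=max(cv2.findContours(m,0,1)[0],key=cv2.contourArea);r=cv2.minAreaRect(c)
print("plate rect px",r)
cc=[onz("top",*p,.08) for p in cv2.boxPoints(r)]
print(np.round(cc,4), np.linalg.norm(np.diff(cc+[cc[0]],axis=0),axis=1), np.mean(cc,0))
# bores: dark weighted blobs inside
pm=cv2.drawContours(np.zeros_like(m),[cv2.convexHull(c)],-1,1,-1)
d=((g<125)&(cv2.erode(pm,np.ones((3,3)))>0)).astype(np.uint8)
n,l,s,ce=cv2.connectedComponentsWithStats(d)
for i in range(1,n):
    if s[i,4]>3: print("bore",ce[i],s[i,2:],np.round(onz("top",*ce[i],.08),4))
# stand block orange
hsv=cv2.cvtColor(im,cv2.COLOR_BGR2HSV)
m=((hsv[...,0]<18)&(hsv[...,1]>110)&(hsv[...,2]>120)).astype(np.uint8);m[:215]=0;m[255:]=0;m[:,:190]=0;m[:,240:]=0
c=max(cv2.findContours(m,0,1)[0],key=cv2.contourArea);print("stand",cv2.boundingRect(c),cv2.minAreaRect(c))
E
python3 m.py
```

```text
plate rect px ((338.1269226074219, 222.53460693359375), (79.46145629882812, 24.64533042907715), 15.255118370056152)
[[ 0.5228  0.1178  0.08  ]
 [ 0.5779  0.1086  0.08  ]
 [ 0.5455 -0.0664  0.08  ]
 [ 0.4913 -0.0552  0.08  ]] [0.05591033 0.17800967 0.05535554 0.17586549] [0.53436668 0.02618753 0.08      ]
bore [313.5 216. ] [ 8  7 46] [0.544  0.0818 0.08  ]
bore [329.77142857 220.42857143] [ 7  6 35] [0.5372 0.0447 0.08  ]
bore [346.09090909 224.90909091] [ 5  5 22] [0.5304 0.0077 0.08  ]
bore [362.61538462 229.38461538] [ 4  4 13] [ 0.5236 -0.0297  0.08  ]
stand (200, 220, 27, 29) ((212.1351318359375, 233.81082153320312), (25.6462459564209, 26.63263511657715), 80.53767395019531)
```

View pics/crop1.png

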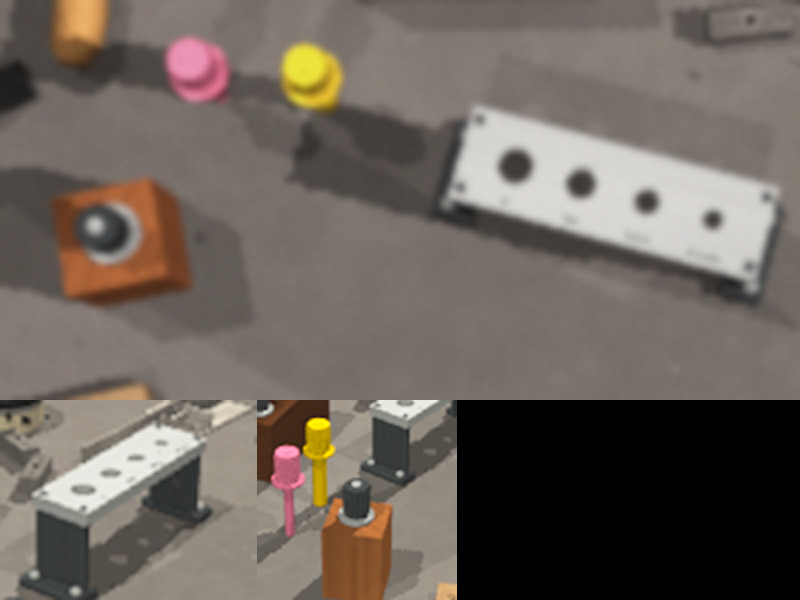

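The crop confirms it: the grey steel head with its light collar at (211,232) is the only spindle in the orange single-hole block. Pink (234,192) and yellow (263,194) stand loose behind it. The bore spacing (37.8 mm) and plate size (55 x 177 mm) check against the nominal dimensions. Next I'll measure the spindle.

```bash
cat > s.py <<'E'
from h import *
im=np.mean([camera("top").astype(float) for _ in range(4)],0).astype(np.uint8)[:,:,::-1].copy()
hsv=cv2.cvtColor(im,cv2.COLOR_BGR2HSV)
w=np.zeros(im.shape[:2],np.uint8);cv2.circle(w,(212,233),10,1,-1)
for nm,m,z in(("all",(hsv[...,1]<100),.079),("head",(hsv[...,1]<110)&(hsv[...,2]<115),.11)):
    m=(m&(w>0)).astype(np.uint8);c=max(cv2.findContours(m,0,1)[0],key=cv2.contourArea);h=cv2.convexHull(c)
    print(nm,cv2.boundingRect(c),cv2.minEnclosingCircle(h),onz("top",*cv2.minEnclosingCircle(h)[0],z))
for nm,p,z in(("collar",(212.5,233.2),.079),("headtop",(209.3,231.2),.11),("pink",(235,193),.07),("yellow",(262,193),.07)): print(nm,onz("top",*p,z))
for zz in(.079,.11): print("expect px",zz,proj("side",(.51,.319,zz)))
si=camera("side")[:,:,::-1];g=cv2.cvtColor(si,cv2.COLOR_BGR2HSV)
m=((g[...,2]<90)).astype(np.uint8);m[:236]=0;m[260:]=0;m[:,:290]=0;m[:,320:]=0
c=max(cv2.findContours(m,0,1)[0],key=cv2.contourArea);print("side head",cv2.boundingRect(c))
E
python3 s.py
```

```text
all (204, 226, 17, 15) ((211.77272033691406, 232.22727966308594), 8.416186332702637) [0.48797551 0.30353343 0.079     ]
head (203, 226, 15, 13) ((210.0, 232.0), 7.071167945861816) [0.48481538 0.29919694 0.11      ]
collar [0.48596655 0.301621   0.079     ]
headtop [0.48639478 0.30093786 0.11      ]
pink [0.58299029 0.26573965 0.07      ]
yellow [0.5884238  0.20424204 0.07      ]
expect px 0.079 [288.79585618 257.26324805]
expect px 0.11 [288.46753365 243.01297967]
side head (294, 240, 18, 20)
```

Request:
servo_tool([
  [3,-2.2,0,0.02],
  [6,-4.4,0,0.04],
  [9,-6.6,0,0.06],
  [12,-8.7,0,0.08],
  [15,-10.9,0,0.1],
  [18,-13.1,0,0.12],
  [21,-15.3,0,0.15],
  [24,-17.5,-1,0.15],
  [27,-19.6,-2,0.15],
  [29.5,-21.2,-3,0.15],
  [30.5,-21.8,-4,0.15],
  [30.5,-21.8,-4,0.15],
  [30.5,-21.8,-4,0.15],
], claw=0, force=40)

```text
time: 1.68
ee_pos: [0.4854, 0.3012, 0.1906]
tcp_rot: [-180.0, -0.1, 169.3]
wrist_force: [-0.6, 0.4, 0.5]
opening: 0.0854
grasp_force: 0.0
```

```bash
python3 - <<'E'
from h import *
for z in(.079,.11): print(proj("side",(.486,.301,z)))
o=get_obs();print(o['time'],o['ee_pos'],o['tcp_rot'],o['wrist_force'])
im=camera("side")[:,:,::-1];cv2.imwrite("pics/s2.png",cv2.resize(im[130:310,200:440],None,fx=3,fy=3))
E
```

```text
[304.91717428 255.82982038]
[304.86457622 241.63887332]
1.6833 [0.48543093 0.30120274 0.19064232] [-1.79951420e+02 -7.99684735e-02  1.69343197e+02] [-0.6149607   0.41252399  0.49233803]
```

View pics/s2.png

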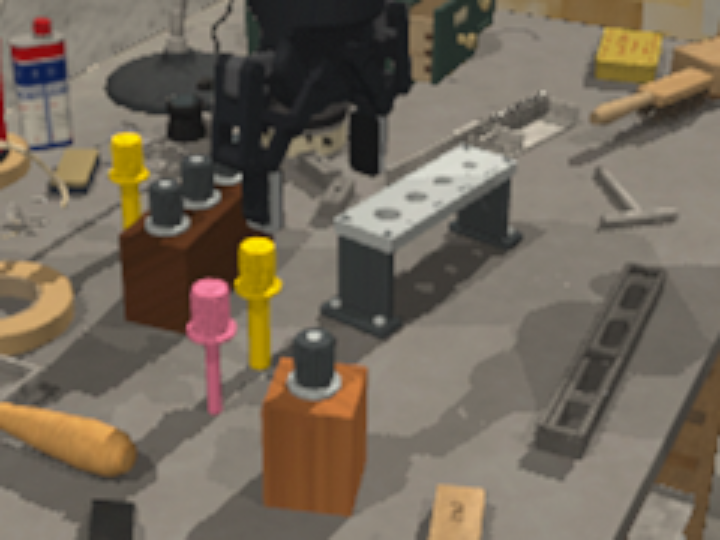

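The side view shows the hand over the stand, with the head at (305,241), where the top-view estimate projects (304.9,241.6). Descend and grip.

Request:
servo_tool([
  [0,0,-3,0],
  [0,0,-6,0],
  [0,0,-8.5,0],
  [0,0,-10,0],
  [0,0,-10.8,0],
  [0,0,-10.9,0],
  [0,0,-10.9,0],
  [0,0,-10.9,0],
], claw=0)

```text
time: 2.4
ee_pos: [0.4861, 0.3023, 0.0841]
tcp_rot: [179.9, 0.1, 169.5]
wrist_force: [-0.3, 0.4, 0.6]
opening: 0.0853
grasp_force: 0.0
```

Request:
servo_tool([
  [0,0,0,0],
  [0,0,0,0],
  [0,0,0,0],
  [0,0,0,0],
  [0,0,0,0],
  [0,0,0,0],
  [0,0,0,0],
  [0,0,0,0],
  [0,0,0,0],
  [0,0,0,0],
  [0,0,0,0],
  [0,0,0,0],
], claw=1, force=40)

```text
time: 3.4
ee_pos: [0.4858, 0.3015, 0.0826]
tcp_rot: [180.0, 0.0, 169.4]
wrist_force: [-1.0, -1.4, 5.0]
opening: 0.0228
grasp_force: 39.4
```

Request:
servo_tool([
  [0,0,1,0],
  [0,0,2.5,0],
  [0,0,4.5,0],
  [0,0,6.5,0],
  [0,0,8.5,0],
  [0,0,9.5,0],
  [0,0,10,0],
  [0,0,10,0],
  [0,0,10,0],
  [0,0,10,0],
])

```text
time: 4.23
ee_pos: [0.4853, 0.3012, 0.1808]
tcp_rot: [-179.9, -0.1, 169.4]
wrist_force: [-0.2, 0.1, -1.8]
opening: 0.023
grasp_force: 39.3
```

```bash
python3 - <<'E'
from h import *
o=get_obs();print(o['ee_pos'],o['wrist_force'],o['torque'])
im=camera("side")[:,:,::-1];a=cv2.resize(im[150:320,230:400],(595,595),interpolation=2);cv2.imwrite("pics/s3.png",a)
t=camera("top")[:,:,::-1];cv2.imwrite("pics/t3_full.png",t);cv2.imwrite("pics/s3_full.png",im)
for d in(.031+.004,.004,0,-.065):
    x=o['ee_pos'][:2];z=o['ee_pos'][2]-.0076+d;print(d,proj("side",(*x,z)))
E
```

```text
[0.48529359 0.30123982 0.18082011] [-0.17400647  0.10059099 -1.82259874] [-0.00310116  0.01081798  0.01063281]
0.035 [304.97853763 193.4526122 ]
0.004 [305.03209661 209.29546468]
0 [305.0388701  211.29907506]
-0.065 [305.14478008 242.62745431]
```

View pics/s3.png

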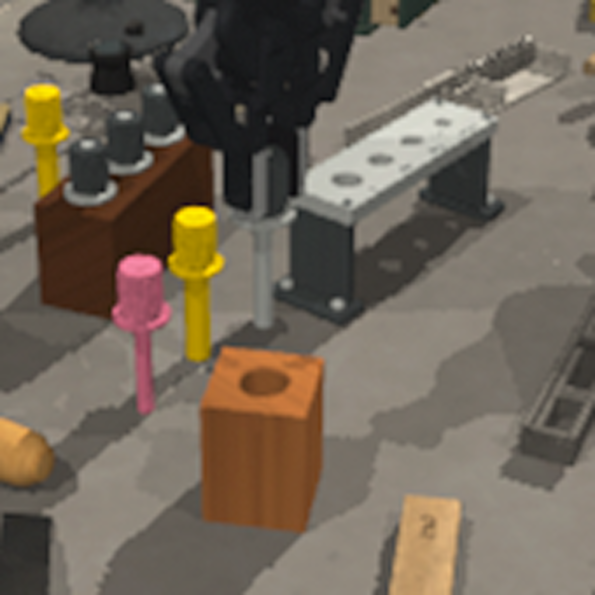

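Only the clear shank hangs below the fingers, with its foot at (305,243) where predicted, so the grasp is centred and upright. The shank is about 5.5 px, which suggests 10 mm, but I'll gauge it as told, starting over bore 1.

Request:
servo_tool([
  [0.8,-3,0,0],
  [1.6,-6,0,0],
  [2.4,-9,0,0],
  [3.2,-12,0,0],
  [4,-15,0,0],
  [4.8,-18,0,0],
  [5.5,-20.5,0,0],
  [5.8,-21.6,0,0],
  [5.9,-21.9,0,0],
  [5.9,-21.9,-0.5,0],
  [5.9,-21.9,-1,0],
  [5.9,-21.9,-1.3,0],
  [5.9,-21.9,-1.3,0],
  [5.9,-21.9,-1.3,0],
])

```text
time: 5.5
ee_pos: [0.5443, 0.0834, 0.1689]
tcp_rot: [-180.0, -0.0, 169.5]
wrist_force: [-0.4, 0.7, -1.6]
opening: 0.0228
grasp_force: 39.6
```

```bash
python3 - <<'E'
from h import *
o=get_obs();print(o['ee_pos'],o['tcp_rot'],o['wrist_force'])
im=np.mean([camera("side").astype(float) for _ in range(4)],0).astype(np.uint8)[:,:,::-1].copy()
cv2.imwrite("pics/s4f.png",im)
g=cv2.cvtColor(im,cv2.COLOR_BGR2GRAY)
p=proj("side",(*o['ee_pos'][:2],o['ee_pos'][2]-.0076-.065));q=proj("side",(*o['ee_pos'][:2],o['ee_pos'][2]-.0076));print("foot",p,"collar",q)
for b in((.544,.0818),(.5372,.0447),(.5304,.0077),(.5236,-.0297)): print("bore",proj("side",(*b,.08)))
x,y=int(p[0])-40,int(q[1])-20
print("crop",x,y);cv2.imwrite("pics/s4.png",cv2.resize(im[y:y+75,x:x+100],(800,600),interpolation=2))
for r in range(int(q[1])+8,int(p[1])-2,3): print(r,g[r,int(p[0])-8:int(p[0])+9])
E
```

```text
[0.54430514 0.08335709 0.16888249] [-1.79990987e+02 -3.99238355e-02  1.69490210e+02] [-0.36356919  0.72859406 -1.58384425]
foot [328.29764584 194.78160252] collar [328.89414863 168.41352532]
bore [328.57132856 200.90714454]
bore [338.08353579 195.17185896]
bore [347.10883237 189.73592253]
bore [355.76322521 184.50081346]
crop 288 148
176 [113 111 125 136 135 136 114  99 110 109 113 129 136 135 136 136 136]
179 [126 133 137 137 137 136 122 118 128 123 121 130 135 136 136 136 136]
182 [137 136 136 136 135 136 123 120 129 123 123 131 134 133 134 143 145]
185 [140 140 140 139 137 134 123 122 129 121 125 133 126 103  92  99 105]
188 [136 136 136 135 135 126 119 124 128 120 110 101  95  91 110 146 169]
191 [137 137 137 137 134 121 115 124 127 116 144 169 185 197 196 196 195]
```

View pics/s4.png

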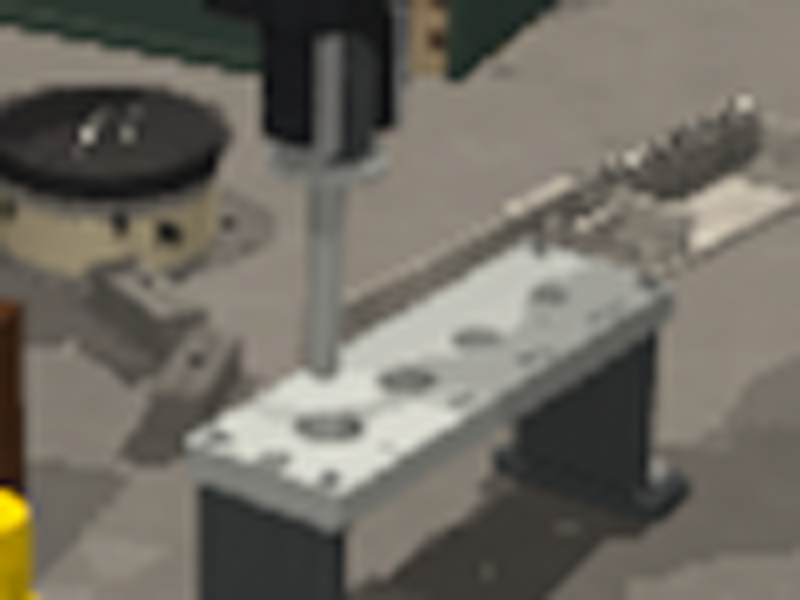

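The foot is over the plate at about (327.5,194), with bore 1 at (328.6,201), which agrees with the top view. The shank may lean slightly, so I'll fit its edges and then insert into bore 1.

```bash
cat > t.py <<'E'
from h import *
import sys
def axis(r0,r1,im=None):
    o=get_obs();e=o['ee_pos']
    if im is None: im=np.mean([camera("side").astype(float) for _ in range(4)],0)[:,:,::-1]
    g=cv2.GaussianBlur(im.mean(2).astype(np.float32),(0,0),.7);pts=[]
    for r in range(r0,r1+1):
        z=np.interp(0,[0,1],[0,1]);P=[proj("side",(*e[:2],e[2]-.0076+d)) for d in(0,-.065)]
        c=np.interp(r,[P[0][1],P[1][1]],[P[0][0],P[1][0]]);d=np.interp(r,[P[0][1],P[1][1]],[0,-65])
        x=np.arange(c-6,c+6,.1);v=cv2.remap(g,x[None].astype(np.float32),np.full((1,len(x)),r,np.float32),1)[0];gr=np.abs(np.gradient(v))
        L=x[(x<c-1)][np.argmax(gr[x<c-1])];R=x[x>c+.5][np.argmax(gr[x>c+.5])]
        pts.append((r,d,L-c,R-c,(L+R)/2-c))
    return e,np.array(pts)
if __name__=="__main__":
    im=cv2.imread("pics/s4f.png").astype(float)
    e,p=axis(173,191,im);print(np.round(p,2));print(np.polyfit(p[:,1],p[:,4],1))
    im=cv2.imread("pics/s4f.png");v=cv2.cvtColor(im,cv2.COLOR_BGR2HSV)
E
python3 t.py
```

```text
[[ 1.730e+02 -1.230e+01 -3.600e+00  1.400e+00 -1.100e+00]
 [ 1.740e+02 -1.476e+01 -3.300e+00  1.700e+00 -8.000e-01]
 [ 1.750e+02 -1.723e+01 -3.500e+00  2.000e+00 -7.500e-01]
 [ 1.760e+02 -1.969e+01 -3.500e+00  1.500e+00 -1.000e+00]
 [ 1.770e+02 -2.216e+01 -3.200e+00  1.800e+00 -7.000e-01]
 [ 1.780e+02 -2.462e+01 -3.400e+00  2.200e+00 -6.000e-01]
 [ 1.790e+02 -2.709e+01 -3.000e+00  1.600e+00 -7.000e-01]
 [ 1.800e+02 -2.955e+01 -3.200e+00  1.800e+00 -7.000e-01]
 [ 1.810e+02 -3.202e+01 -3.200e+00  1.700e+00 -7.500e-01]
 [ 1.820e+02 -3.448e+01 -3.300e+00  1.600e+00 -8.500e-01]
 [ 1.830e+02 -3.695e+01 -2.600e+00  2.400e+00 -1.000e-01]
 [ 1.840e+02 -3.941e+01 -3.200e+00  1.800e+00 -7.000e-01]
 [ 1.850e+02 -4.188e+01 -3.300e+00  3.700e+00  2.000e-01]
 [ 1.860e+02 -4.434e+01 -2.900e+00  3.000e+00  5.000e-02]
 [ 1.870e+02 -4.681e+01 -4.000e+00  2.400e+00 -8.000e-01]
 [ 1.880e+02 -4.927e+01 -3.800e+00  5.800e+00  1.000e+00]
 [ 1.890e+02 -5.174e+01 -3.900e+00  5.100e+00  6.000e-01]
 [ 1.900e+02 -5.420e+01 -4.100e+00  3.900e+00 -1.000e-01]
 [ 1.910e+02 -5.667e+01 -3.700e+00  2.400e+00 -6.500e-01]]
[-0.02601539 -1.34179582]
```

Request:
servo_tool([
  [0,0,-0.5,0],
  [0,0,-1,0],
  [0,0,-1.5,0],
  [0,0,-2,0],
  [0,0,-2.5,0],
  [0,0,-3,0],
  [0,0,-3.4,0],
  [0,0,-3.5,0],
  [0,0,-3.5,0],
  [0,0,-3.5,0],
  [0,0,-3.5,0],
])

```text
time: 6.62
ee_pos: [0.5449, 0.0824, 0.1346]
tcp_rot: [180.0, 0.0, 169.4]
wrist_force: [-0.4, 0.0, -1.0]
opening: 0.0227
grasp_force: 39.6
```

Origin z is now about 0.127, so the foot is 18 mm inside bore 1 with no force. The shank reads about 5 px wide with no lean, at -0.7 px from the TCP column. Now I'll measure the bores in the side view for a relative correction.

```bash
python3 - <<'E'
from h import *
im=cv2.imread("pics/side0.png");g=cv2.cvtColor(im,cv2.COLOR_BGR2GRAY).astype(np.float32)
top=cv2.cvtColor(cv2.imread("pics/top0.png"),cv2.COLOR_BGR2GRAY).astype(np.float32)
B=[(.544,.0818),(.5372,.0447),(.5304,.0077),(.5236,-.0297)]
u=np.array([.1797,.9837])
def cen(n,g,b,r):
    # darkness-weighted centroid within the ellipse of radius 1.35r on the plate
    poly=np.array([proj(n,(b[0]+1.45*r*np.cos(a),b[1]+1.45*r*np.sin(a),.08)) for a in np.linspace(0,6.28,40)])
    k=8;m=np.zeros((400*k,640*k),np.uint8);cv2.fillPoly(m,[np.int32((poly+.5)*k)],1);m=cv2.resize(m.astype(np.float32),(640,400),interpolation=cv2.INTER_AREA)
    bg=np.percentile(g[m>.5],85);w=np.clip(bg-g,0,None)*m;w[w<.25*w.max()]=0
    y,x=np.mgrid[:400,:640];return (w*x).sum()/w.sum(),(w*y).sum()/w.sum()
for i,b in enumerate(B):
    r=(20,17,14,11)[i]/2000+.001
    for n,G in(("top",top),("side",g)):
        bb=b
        for _ in range(4):
            c=cen(n,G,bb,r);bb=onz(n,*c,.08)[:2]
        print(i+1,n,np.round(c,2),np.round(bb,4))
E
```

```text
1 top [313.45 215.99] [0.544  0.0819]
1 side [328.64 200.88] [0.5439 0.0816]
2 top [329.76 220.43] [0.5372 0.0448]
2 side [338.26 195.13] [0.5369 0.0443]
3 top [346.23 224.96] [0.5303 0.0074]
3 side [347.24 189.68] [0.5302 0.0073]
4 top [362.73 229.46] [ 0.5234 -0.0299]
4 side [356.01 184.53] [ 0.523  -0.0298]
```

Both cameras agree on the bores within 0.5 mm. The shank sits about 1.9 mm from the TCP along +x, so I'll correct for that at bore 2.

Request:
servo_tool([
  [0,0,1,0],
  [0,0,2.2,0],
  [0,0,3.2,0],
  [0,0,3.3,0],
  [0,0,3.3,0],
  [-0.3,-1.2,3.3,0],
  [-0.6,-2.5,3.3,0],
  [-0.9,-3.5,3.3,0],
  [-0.94,-3.74,3.3,0],
  [-0.94,-3.74,3.3,0],
  [-0.94,-3.74,3.1,0],
  [-0.94,-3.74,2.8,0],
  [-0.94,-3.74,2.5,0],
  [-0.94,-3.74,2.2,0],
  [-0.94,-3.74,1.9,0],
  [-0.94,-3.74,1.6,0],
  [-0.94,-3.74,1.5,0],
  [-0.94,-3.74,1.5,0],
  [-0.94,-3.74,1.5,0],
])

```text
time: 8.2
ee_pos: [0.5353, 0.0451, 0.1493]
tcp_rot: [-180.0, -0.0, 169.4]
wrist_force: [0.0, 0.0, -1.2]
opening: 0.0226
grasp_force: 39.6
```

```bash
python3 - <<'E'
from t import *
e,p=axis(170,192);print(e,get_obs()['wrist_force']);P=[proj("side",(*e[:2],e[2]-.0076+d)) for d in(0,-.065)];print(P);print(np.round(p[:,1:],1).tolist())
E
```

```text
[0.53529812 0.04509493 0.14928678] [ 0.38639001  0.35562116 -1.44069324]
[array([339.57575807, 171.26946371]), array([338.70448408, 196.67018084])]
[[0.0, -6.0, 3.6, -1.2], [0.0, -6.0, 3.6, -1.2], [-1.9, -5.6, 1.9, -1.8], [-4.4, -3.1, 1.9, -0.6], [-7.0, -3.0, 2.0, -0.5], [-9.5, -3.0, 2.0, -0.5], [-12.1, -2.9, 2.1, -0.4], [-14.7, -2.8, 1.1, -0.8], [-17.2, -2.8, 0.8, -1.0], [-19.8, -3.2, 1.3, -0.9], [-22.3, -3.1, 4.3, 0.6], [-24.9, -2.7, 5.9, 1.6], [-27.5, -2.5, 5.9, 1.7], [-30.0, -4.0, 4.4, 0.2], [-32.6, -1.5, 2.5, 0.5], [-35.1, -1.9, 2.0, 0.1], [-37.7, -1.4, 1.1, -0.1], [-40.3, -4.9, 1.1, -1.9], [-42.8, -4.8, 1.2, -1.8], [-45.4, -2.8, 1.2, -0.8], [-47.9, -2.7, 1.3, -0.7], [-50.5, -2.6, 1.3, -0.6], [-53.0, -2.0, 1.4, -0.3]]
```

The shank column is 338.15 against bore 2 at 338.26, so it is centred and free. Lower it further in bore 2 to confirm it passes.

Request:
servo_tool([
  [0,0,-0.4,0],
  [0,0,-0.8,0],
  [0,0,-1.2,0],
  [0,0,-1.6,0],
  [0,0,-2,0],
  [0,0,-2,0],
  [0,0,-2,0],
])

```text
time: 8.98
ee_pos: [0.5351, 0.0451, 0.1289]
tcp_rot: [-180.0, -0.0, 169.4]
wrist_force: [0.1, -0.4, -1.4]
opening: 0.023
grasp_force: 39.6
```

Request:
servo_tool([
  [0,0,1,0],
  [0,0,2.2,0],
  [0,0,3.4,0],
  [0,0,3.8,0],
  [0,0,3.8,0],
  [0,0,3.8,0],
  [-0.2,-1.2,3.8,0],
  [-0.4,-2.5,3.8,0],
  [-0.64,-3.5,3.8,0],
  [-0.68,-3.72,3.8,0],
  [-0.68,-3.72,3.6,0],
  [-0.68,-3.72,3.3,0],
  [-0.68,-3.72,3,0],
  [-0.68,-3.72,2.7,0],
  [-0.68,-3.72,2.4,0],
  [-0.68,-3.72,2.1,0],
  [-0.68,-3.72,2,0],
  [-0.68,-3.72,2,0],
  [-0.68,-3.72,2,0],
])

```text
time: 10.57
ee_pos: [0.5285, 0.008, 0.1493]
tcp_rot: [-180.0, -0.0, 169.4]
wrist_force: [0.1, -0.5, -1.5]
opening: 0.0225
grasp_force: 39.7
```

Request:
servo_tool([
  [0,0,-0.2,0],
  [0,0,-0.4,0],
  [0,0,-0.6,0],
  [0,0,-0.8,0],
  [0,0,-1,0],
  [0,0,-1.3,0],
  [0,0,-1.6,0],
  [0,0,-2,0],
  [0,0,-2,0],
  [0,0,-2,0],
])

```text
time: 11.4
ee_pos: [0.5283, 0.0078, 0.1289]
tcp_rot: [-180.0, -0.0, 169.4]
wrist_force: [-0.0, 0.2, -1.1]
opening: 0.0228
grasp_force: 39.7
```

It passes bore 3 freely. Now bore 4: hover just above it first and check the alignment.

Request:
servo_tool([
  [0,0,1,0],
  [0,0,2.2,0],
  [0,0,3.4,0],
  [0,0,3.8,0],
  [0,0,3.8,0],
  [0,0,3.8,0],
  [-0.2,-1.2,3.8,0],
  [-0.4,-2.5,3.8,0],
  [-0.64,-3.5,3.8,0],
  [-0.68,-3.72,3.8,0],
  [-0.68,-3.72,3.8,0],
  [-0.68,-3.72,3.5,0],
  [-0.68,-3.72,3.2,0],
  [-0.68,-3.72,2.9,0],
  [-0.68,-3.72,2.7,0],
  [-0.68,-3.72,2.7,0],
  [-0.68,-3.72,2.7,0],
  [-0.68,-3.72,2.7,0],
])

```text
time: 12.9
ee_pos: [0.5217, -0.0292, 0.1563]
tcp_rot: [180.0, 0.0, 169.4]
wrist_force: [0.7, -0.1, -1.8]
opening: 0.0225
grasp_force: 39.7
```

```bash
python3 - <<'E'
from t import *
im=np.mean([camera("side").astype(float) for _ in range(4)],0)[:,:,::-1]
e,p=axis(160,183,im);print(e);P=[proj("side",(*e[:2],e[2]-.0076+d)) for d in(0,-.065)];print(P);print(np.round(p[:,[0,1,2,3,4]],1).tolist())
cv2.imwrite("pics/s5.png",cv2.resize(im[140:200,320:400].astype(np.uint8),(800,600),interpolation=2))
E
```

```text
[ 0.52181014 -0.02929965  0.15644317]
[array([357.75526812, 158.72340061]), array([356.44478232, 183.2958593 ])]
[[160.0, -3.4, -5.8, 2.7, -1.5], [161.0, -6.0, -1.8, 1.7, -0.0], [162.0, -8.7, -3.1, 1.9, -0.6], [163.0, -11.3, -3.2, 0.9, -1.1], [164.0, -14.0, -3.3, 0.7, -1.3], [165.0, -16.6, -3.0, 1.0, -1.0], [166.0, -19.2, -3.2, 0.9, -1.1], [167.0, -21.9, -3.2, 1.2, -1.0], [168.0, -24.5, -2.5, 2.1, -0.2], [169.0, -27.2, -4.1, 5.0, 0.5], [170.0, -29.8, -3.8, 5.2, 0.7], [171.0, -32.5, -2.9, 0.6, -1.1], [172.0, -35.1, -2.6, 0.5, -1.0], [173.0, -37.8, -3.6, 0.8, -1.4], [174.0, -40.4, -3.7, 4.7, 0.5], [175.0, -43.1, -1.5, 2.5, 0.5], [176.0, -45.7, -2.6, 2.4, -0.1], [177.0, -48.3, -4.3, 0.8, -1.7], [178.0, -51.0, -5.4, 0.7, -2.3], [179.0, -53.6, -2.5, 3.5, 0.5], [180.0, -56.3, -2.2, 0.8, -0.7], [181.0, -58.9, -2.4, 1.6, -0.4], [182.0, -61.6, -2.0, 1.0, -0.5], [183.0, -64.2, -2.1, 0.8, -0.6]]
```

View pics/s5.png

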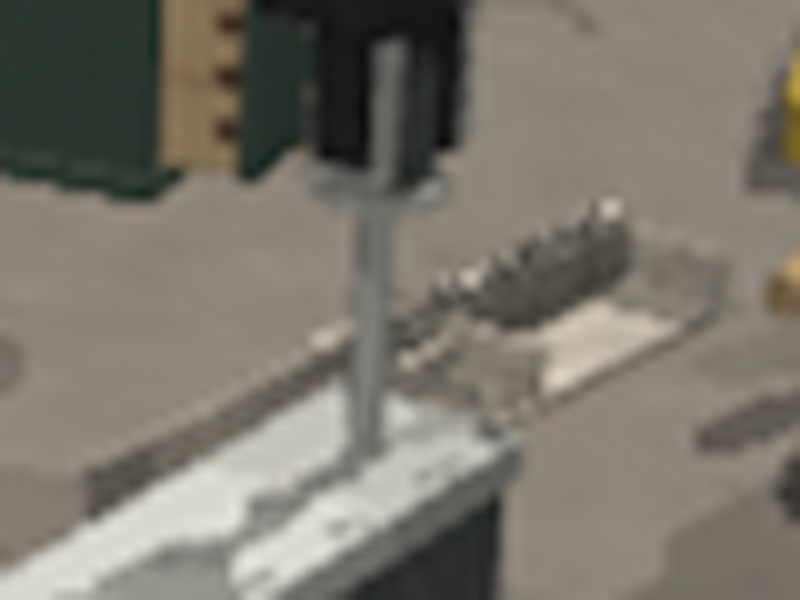

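The foot is at (356,184), directly over bore 4 at (356.0,184.5), and the shank is about 10 mm wide. Lower gently.

Request:
servo_tool([
  [0,0,-0.1,0],
  [0,0,-0.2,0],
  [0,0,-0.3,0],
  [0,0,-0.4,0],
  [0,0,-0.5,0],
  [0,0,-0.5,0],
  [0,0,-0.5,0],
])

```text
time: 13.68
ee_pos: [0.5218, -0.0294, 0.1513]
tcp_rot: [-180.0, 0.0, 169.4]
wrist_force: [-0.6, -0.8, -1.0]
opening: 0.023
grasp_force: 39.7
```

Request:
servo_tool([
  [0,0,-0.05,0],
  [0,0,-0.1,0],
  [0,0,-0.15,0],
  [0,0,-0.2,0],
  [0,0,-0.2,0],
  [0,0,-0.2,0],
])

```text
time: 14.18
ee_pos: [0.5218, -0.0295, 0.1492]
tcp_rot: [-180.0, 0.0, 169.4]
wrist_force: [1.7, -2.7, -1.1]
opening: 0.0227
grasp_force: 39.7
```

Light chamfer contact pushes toward +x/-y, so I'll follow it by a fraction of a millimetre.

Request:
servo_tool([
  [0.03,-0.05,0,0],
  [0.03,-0.05,0,0],
  [0.03,-0.05,-0.05,0],
  [0.03,-0.05,-0.1,0],
  [0.03,-0.05,-0.1,0],
])

```text
time: 14.6
ee_pos: [0.522, -0.0298, 0.1482]
tcp_rot: [180.0, -0.0, 169.4]
wrist_force: [0.5, -0.7, -0.8]
opening: 0.0226
grasp_force: 39.6
```

Request:
servo_tool([
  [0.01,-0.02,-0.05,0],
  [0.01,-0.02,-0.1,0],
  [0.01,-0.02,-0.15,0],
  [0.01,-0.02,-0.2,0],
  [0.01,-0.02,-0.25,0],
  [0.01,-0.02,-0.3,0],
  [0.01,-0.02,-0.3,0],
  [0.01,-0.02,-0.3,0],
])

```text
time: 15.27
ee_pos: [0.5221, -0.03, 0.1452]
tcp_rot: [180.0, -0.0, 169.4]
wrist_force: [0.3, -0.5, -1.7]
opening: 0.0229
grasp_force: 39.6
```

The foot is about 7 mm inside, past where an oversize spindle would stop, so it fits the 11 mm bore. Continue down.

Request:
servo_tool([
  [0,0,-0.1,0],
  [0,0,-0.2,0],
  [0,0,-0.3,0],
  [0,0,-0.4,0],
  [0,0,-0.5,0],
  [0,0,-0.6,0],
  [0,0,-0.7,0],
  [0,0,-0.8,0],
  [0,0,-0.9,0],
  [0,0,-1,0],
  [0,0,-1,0],
])

```text
time: 16.18
ee_pos: [0.5221, -0.03, 0.135]
tcp_rot: [-180.0, -0.0, 169.4]
wrist_force: [0.1, -0.3, -2.4]
opening: 0.0226
grasp_force: 39.6
```

Request:
servo_tool([
  [0,0,-0.15,0],
  [0,0,-0.3,0],
  [0,0,-0.45,0],
  [0,0,-0.6,0],
  [0,0,-0.75,0],
  [0,0,-0.9,0],
  [0,0,-1.05,0],
  [0,0,-1.2,0],
  [0,0,-1.35,0],
  [0,0,-1.5,0],
  [0,0,-1.65,0],
  [0,0,-1.8,0],
  [0,0,-2,0],
  [0,0,-2,0],
  [0,0,-2,0],
])

```text
time: 17.43
ee_pos: [0.5221, -0.0301, 0.1151]
tcp_rot: [-180.0, -0.0, 169.4]
wrist_force: [1.2, -0.6, -2.6]
opening: 0.0229
grasp_force: 39.6
```

Request:
servo_tool([
  [0.01,0,-0.15,0],
  [0.02,0,-0.3,0],
  [0.02,0,-0.45,0],
  [0.02,0,-0.6,0],
  [0.02,0,-0.75,0],
  [0.02,0,-0.9,0],
  [0.02,0,-1.05,0],
  [0.02,0,-1.2,0],
  [0.02,0,-1.35,0],
  [0.02,0,-1.5,0],
  [0.02,0,-1.65,0],
  [0.02,0,-1.8,0],
  [0.02,0,-2,0],
  [0.02,0,-2.1,0],
  [0.02,0,-2.1,0],
  [0.02,0,-2.1,0],
])

```text
time: 18.77
ee_pos: [0.5223, -0.03, 0.0942]
tcp_rot: [-180.0, -0.0, 169.4]
wrist_force: [-0.1, -1.0, -1.5]
opening: 0.0226
grasp_force: 39.6
```

Request:
servo_tool([
  [0,0,-0.1,0],
  [0,0,-0.2,0],
  [0,0,-0.3,0],
  [0,0,-0.4,0],
  [0,0,-0.45,0],
  [0,0,-0.5,0],
  [0,0,-0.5,0],
  [0,0,-0.5,0],
])

```text
time: 19.43
ee_pos: [0.5223, -0.03, 0.0892]
tcp_rot: [-180.0, -0.0, 169.4]
wrist_force: [0.3, -0.4, -1.8]
opening: 0.0228
grasp_force: 39.6
```

Request:
servo_tool([
  [0,0,-0.04,0],
  [0,0,-0.08,0],
  [0,0,-0.1,0],
  [0,0,-0.1,0],
  [0,0,-0.1,0],
])

```text
time: 19.85
ee_pos: [0.5223, -0.03, 0.0883]
tcp_rot: [-180.0, 0.0, 169.4]
wrist_force: [1.0, -0.0, -1.3]
opening: 0.0228
grasp_force: 39.6
```

Request:
servo_tool([
  [0,0,-0.03,0],
  [0,0,-0.05,0],
  [0,0,-0.05,0],
  [0,0,-0.05,0],
])

```text
time: 20.18
ee_pos: [0.5223, -0.03, 0.0878]
tcp_rot: [-180.0, -0.0, 169.4]
wrist_force: [1.3, -0.3, -1.2]
opening: 0.0229
grasp_force: 39.6
```

Request:
servo_tool([
  [0,0,-0.03,0],
  [0,0,-0.05,0],
  [0,0,-0.05,0],
  [0,0,-0.05,0],
])

```text
time: 20.52
ee_pos: [0.5224, -0.0301, 0.0876]
tcp_rot: [180.0, 0.0, 169.4]
wrist_force: [-1.3, -0.7, 3.6]
opening: 0.0225
grasp_force: 40.0
```

Request:
servo_tool([
  [0,0,-0.02,0],
  [0,0,-0.04,0],
  [0,0,-0.04,0],
  [0,0,-0.04,0],
])

```text
time: 20.85
ee_pos: [0.5224, -0.0301, 0.0876]
tcp_rot: [180.0, 0.0, 169.4]
wrist_force: [-1.9, -0.3, 7.3]
opening: 0.0226
grasp_force: 40.5
```

Contact came at TCP z 0.0876 (origin 0.080), so the collar is seated. Relax, open and withdraw.

Request:
servo_tool([
  [0,0,0.06,0],
  [0,0,0.06,0],
  [0,0,0.06,0],
])

```text
time: 21.1
ee_pos: [0.5224, -0.03, 0.0876]
tcp_rot: [-180.0, 0.0, 169.4]
wrist_force: [-1.0, 0.2, 3.4]
opening: 0.0227
grasp_force: 39.9
```

Request:
servo_tool([
  [0,0,0,0],
  [0,0,0,0],
  [0,0,0,0],
  [0,0,0,0],
  [0,0,0,0],
  [0,0,0,0],
  [0,0,0,0],
  [0,0,0,0],
  [0,0,0,0],
  [0,0,0,0],
], claw=0)

```text
time: 21.93
ee_pos: [0.5223, -0.03, 0.0875]
tcp_rot: [180.0, -0.0, 169.4]
wrist_force: [-0.1, -0.0, -0.4]
opening: 0.0854
grasp_force: 0.0
```

Request:
servo_tool([
  [0,0,1,0],
  [0,0,3,0],
  [0,0,6,0],
  [0,0,9,0],
  [0,0,11,0],
  [-2,0,12,0],
  [-5,0,12,0],
  [-9,0,12,0],
  [-13,0,12,0],
  [-15,0,12,0],
  [-16,0,12,0],
  [-16,0,12,0],
  [-16,0,12,0],
])

```text
time: 23.02
ee_pos: [0.363, -0.0301, 0.2082]
tcp_rot: [180.0, 0.1, 169.4]
wrist_force: [0.8, -0.3, 0.3]
opening: 0.0859
grasp_force: 0.0
```

```bash
python3 - <<'E'
from h import *
s=camera("side")[:,:,::-1];t=camera("top")[:,:,::-1];o=get_obs();print(o['time'],o['ee_pos'],o['opening'])
a=cv2.resize(s[130:230,300:420],(480,400),interpolation=2);b=cv2.resize(t[190:270,285:395],(320,233),interpolation=2)
c=np.zeros((400,800,3),np.uint8);c[:,:480]=a;c[:233,480:]=b;cv2.imwrite("pics/fin.png",c)
for z in(.08,.084,.115): print(z,proj("side",(.5233,-.0298,z)),proj("top",(.5233,-.0298,z)))
E
```

```text
23.1167 [ 0.36333825 -0.030063    0.20756604] 0.0853155468568665
0.08 [355.8911205  184.51023961] [362.67217012 229.50998183]
0.084 [355.96867933 183.04111079] [362.86200922 229.26542006]
0.115 [356.57838873 171.49192128] [364.38938651 227.29776389]
```

View pics/fin.png

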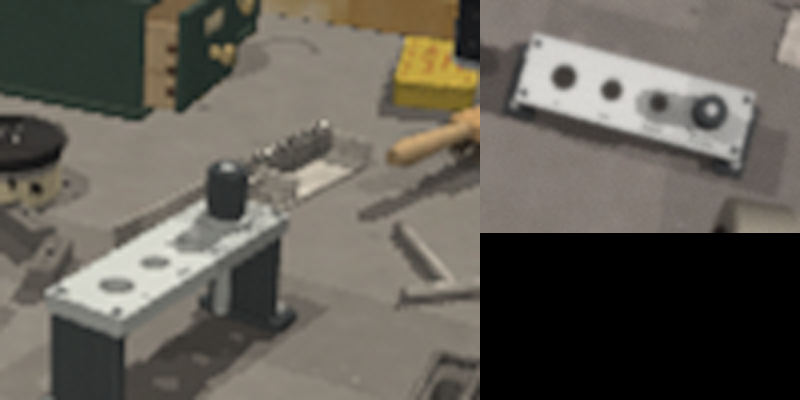

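The spindle stands upright and seated in bore 4: head top at side (356,171), as predicted, with its shank showing under the plate. The hand is clear.

```bash
python3 -c "
from workcell import *
print(job_done())"
```

```text
the job is handed in; nothing more can be done
None
```

The spindle from the single stand passed bores 1, 2 and 3 freely and fits the smallest, the 11 mm bore 4, so it is the 10 mm spindle; it now stands upright there, down on its collar, and the job is handed in (no verdict was returned).

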